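Lid the fired jars

TASK

Put each terracotta lid on the open jar it was made for: the small round, the large round, the square and the oblong lid each go on the jar of the same shape and size. Set each one down by its knob without dropping it, lined up with its jar, so that the locating rim under it sits inside the mouth and the lid lies flat on the jar. Leave the jars standing where they are, and do not disturb the white tub and the brush.

Things in the scene. Friction and masses are not known exactly. Their poses are not given: they have to be found in the camera images.
- lid_small_round: Loose terracotta lid, about 0.2 kg: plate round, 84 mm across, 8 mm thick; under it a central locating rim 48 mm across, 8 mm deep, on which it lies on a plywood board 12 mm high; on top in the middle a round knob 22 mm across, 34 mm tall. Total height 50 mm. Origin: centre of the locating rim's underside (plate from 8 to 16 mm above it, knob from 16 to 50 mm); z up, x and y along its sides.
- jar_small_round: Loose open terracotta jar, about 0.6 kg: round, 76 mm across at the rim, 90 mm tall, mouth 64 mm across, wall 6 mm. It stands on the table, open end up. Origin: centre of its underside; z up, x and y along its sides. With its own lid fully home the lid's origin is 82 mm above the jar's origin; about 8 mm of play all round between locating rim and mouth.
- lid_large_round: Loose terracotta lid, about 0.2 kg: plate round, 114 mm across, 8 mm thick; under it a central locating rim 78 mm across, 8 mm deep, on which it lies on a plywood board 12 mm high; on top in the middle a round knob 24 mm across, 34 mm tall. Total height 50 mm. Origin: centre of the locating rim's underside (plate from 8 to 16 mm above it, knob from 16 to 50 mm); z up, x and y along its sides.
- jar_large_round: Loose open terracotta jar, about 0.6 kg: round, 106 mm across at the rim, 72 mm tall, mouth 94 mm across, wall 6 mm. It stands on the table, open end up. Origin: centre of its underside; z up, x and y along its sides. With its own lid fully home the lid's origin is 64 mm above the jar's origin; about 8 mm of play all round between locating rim and mouth.
- lid_square: Loose terracotta lid, about 0.2 kg: plate square, 92 x 92 mm, 8 mm thick; under it a central locating rim 56 x 56 mm, 8 mm deep, on which it lies on a plywood board 12 mm high; on top in the middle a square knob 22 x 22 mm, sides along the lid's, 34 mm tall. Total height 50 mm. Origin: centre of the locating rim's underside (plate from 8 to 16 mm above it, knob from 16 to 50 mm); z up, x and y along its sides.
- jar_square: Loose open terracotta jar, about 0.6 kg: square, 84 x 84 mm, 80 mm tall, mouth 72 x 72 mm, wall 6 mm. It stands on the table, open end up. Origin: centre of its underside; z up, x and y along its sides. With its own lid fully home the lid's origin is 72 mm above the jar's origin; about 8 mm of play all round between locating rim and mouth.
- lid_oblong: Loose terracotta lid, about 0.2 kg: plate oblong, 120 mm (along its x axis) x 80 mm (along y), 8 mm thick; under it a central locating rim 84 x 44 mm, 8 mm deep, on which it lies on a plywood board 12 mm high; on top in the middle a bar handle 50 mm long (along x) and 18 mm wide (along y), 34 mm tall. Total height 50 mm. Origin: centre of the locating rim's underside (plate from 8 to 16 mm above it, knob from 16 to 50 mm); z up, x and y along its sides.
- jar_oblong: Loose open terracotta jar, about 0.6 kg: oblong, 112 mm (along its x axis) x 72 mm (along y), 66 mm tall, mouth 100 x 60 mm, wall 6 mm. It stands on the table, open end up. Origin: centre of its underside; z up, x and y along its sides. With its own lid fully home the lid's origin is 58 mm above the jar's origin; about 8 mm of play all round between locating rim and mouth.
- tub: Bystander: open white plastic tub, 90 mm across, 75 mm tall, standing to the left of the work. Origin: centre of its underside.
- brush: Bystander: glazing brush with a wooden handle, about 0.2 m long, lying on the table to the right of the work. Origin: underside of its middle; x along it to the tip.
Mind the look-alikes: they are no part of the job. Leave any green or pink look-alike of the lid_square alone.

How it is judged:
At the end, for the whole second after the job is handed in: Each lid on its own jar: within 12 mm of centre, rim 4-13 mm below the jar's top edge, level (0.08 rad), square and oblong lids lined up within 0.26 rad (quarter / half turns allowed), all released and at rest; jars upright; jars, tub and brush within 30 mm of their starts (horizontal distance between lid_small_round and jar_small_round below 0.012 m and z of lid_small_round in the frame of jar_small_round between 0.077 and 0.086 m and angle between each of lid_small_round, jar_small_round, lid_large_round, jar_large_round, lid_square, jar_square, lid_oblong, jar_oblong's own z axis and vertical below 0.08 rad and linear speed of each of lid_small_round, jar_small_round, lid_large_round, jar_large_round, lid_square, jar_square, lid_oblong, jar_oblong below 0.02 m/s and angular speed of each of lid_small_round, lid_large_round, lid_square, lid_oblong below 0.1 rad/s and distance of each of jar_small_round, jar_large_round, jar_square, jar_oblong, tub, brush from where it was at the start of the episode below 0.03 m and horizontal distance between lid_large_round and jar_large_round below 0.012 m and z of lid_large_round in the frame of jar_large_round between 0.059 and 0.068 m and horizontal distance between lid_square and jar_square below 0.012 m and z of lid_square in the frame of jar_square between 0.067 and 0.076 m and (angle between the x axis of lid_square and the x axis of jar_square, either way round below 0.26 rad or angle between the x axis of lid_square and the y axis of jar_square, either way round below 0.26 rad) and horizontal distance between lid_oblong and jar_oblong below 0.012 m and z of lid_oblong in the frame of jar_oblong between 0.053 and 0.062 m and angle between the x axis of lid_oblong and the x axis of jar_oblong, either way round below 0.26 rad); the robot touches nothing.
It fails at once if a lid is dropped (falls free at more than 0.6 m/s, from about 18 mm or more) ((linear speed of lid_small_round above 0.6 m/s and contact force between the fingers and lid_small_round below 0.05 N) or (linear speed of lid_large_round above 0.6 m/s and contact force between the fingers and lid_large_round below 0.05 N) or (linear speed of lid_square above 0.6 m/s and contact force between the fingers and lid_square below 0.05 N) or (linear speed of lid_oblong above 0.6 m/s and contact force between the fingers and lid_oblong below 0.05 N)).
It fails at once if a jar is pushed more than 30 mm from its place (distance of any of jar_small_round, jar_large_round, jar_square, jar_oblong from where it was at the start of the episode above 0.03 m).
It fails at once if the tub is moved more than 30 mm (distance of tub from where it was at the start of the episode above 0.03 m).
It fails at once if the brush is moved more than 30 mm (distance of brush from where it was at the start of the episode above 0.03 m).
It also fails if it takes over 112 s, if anything falls off the work surface, if the arm or the gripper's body presses on something with over 40 N, if the wrist force passes 120 N, or if a joint passes its speed limit or range.

ROBOT

A 7-joint arm with a two-finger parallel gripper is mounted at the origin on the work surface. World frame = base frame: x ahead of the robot, y to its left, z up, the work surface at z = 0. Lengths are in m, angles in rad, forces in N, time in s.
With the tool pointing down it reaches from about 0.4 to 0.85 m from the base axis. Payload 4.5 kg.
Tool frame: the origin (TCP) lies midway between the tips of the shut fingers; the grasp point (between the pads) lies 19 mm behind it; z points along the fingers, y is the line along which they close (so a half turn about z gives the same grasp; the last joint's range is limited). The gripper opens to 85 mm and grips with 20 to 120 N. Pads are 22 mm wide; open, the fingers measure 114 mm over their backs; the gripper's body (76 mm by 85 mm) begins 54 mm behind the grasp point. The pads swing forward as they close: fully open they stand 13 mm farther back than shut.
Start: joints at [-1.2, 0.689, -0.195, 1.565, 0.157, 0.902, -0.215], TCP at [0.207, 0.59, 0.231] pointing down, gripper open.
Joint ranges: [-3.01, 3.01], [-0.46, 2.08], [-1.47, 1.51], [0.13, 2.56], [-1, 4.14], [0.04, 2.09], [-2.66, 2.66]. Speed limits (rad/s): [2.57, 2.57, 3.14, 3.14, 3.14, 3.14, 3.14].

INTERFACE

Orientations are given as a 3x3 rotation matrix whose columns are the frame's x, y, z axes.
In Python, from station import sensors, grab_frame, job gives the robot as it stands.
- The arm moves only by the tool servo_tool, never from a script. Its argument "targets" is a list of rows, each an object of numbers: "tx", "ty", "tz": the shift along the tool's x, y, z in mm; "turn": the turn about the tool's z in degrees. A call has 1 to 20 rows; each row shifts and turns the commanded pose from where the row before left it, along the tool's axes as they then stand; what a row does not reach is not made up. A row lasts 1/12 s, in which the tool goes at most 41.7 mm and 7.16 degrees, less where a joint would pass 70% of its speed; a pose out of reach is approached as far as the arm can. A call is refused whole if a number of a shift passes 41.7 or a number of a turn 7.16, either way. A call with a gripper value outside its range is refused whole. "grip" is the finger opening in mm, from 0 to 85.4, set as the call begins (left out, the last holds). The fingers move at their own pace and stop on an object; "force" is the grip in N (left out, the last holds). Time passes only in rows, so rows that do not move let the fingers close. It gives the time, the measured TCP pose, the force, the opening and the grip force at its end, in the units of the state.
- sensors.read_state(): the state, without advancing time (a new reading comes with each control period).
- grab_frame(name): name is "side" or "top" or "wrist"; returns a dict with "image" (420x560x3 uint8, red, green, blue), "vertical_fov" (degrees; the focal length in pixels is half the picture's height over the tangent of half this angle, whatever the lens; pixels are square), "cx", "cy" (the principal point, pixels), "R" (3x3) and "t" (3): a world point X has camera coordinates R X + t; the wrist camera has in their place "tool_from_camera" (4x4, takes a point from camera to tool coordinates, whose origin is the TCP and whose axes are the flange's). Camera axes: x right, y down, z forward; pixel columns grow to the right and rows downward; lengths in m; the calibration is good to about 2 mm. A picture is of the moment at which its call begins: read the wrist's pose just before it. There is no depth.
- job.hand_in(): hands the job in; it is judged then, once.
The state is a dict: "clock": time; "joint_pos": joint angles; "joint_vel": joint speeds; "effort": joint torques, N m; "eef_pos": TCP position; "eef_rot": TCP orientation; "contact_force": force on the tool from outside, world axes, zero at the start; "torque": the same for the moment, N m; "gripper_width": finger opening in m; "grip_force": force on a finger pad.
Only numpy, scipy, OpenCV 4.12 (cv2) and the standard library are available. Lean on these libraries where they do the work, as an engineer would, in place of code of your own. Each camera call takes 0.05 s, during which the arm holds its last target. There are 200 camera calls.

## Working session

There is one attempt and no reset: what is moved stays moved. The work goes in short steps, Python scripts to look and compute and a tool call to move; the robot and the scene stay as the last step left them, time stands still between calls to the robot, and variables do not carry over. Pictures are saved under pics/ and viewed, at most 17 in all, crops included, and the job is handed in when it is done.

Besides the shell and the picture viewer there is one more tool, called after "Request:" in YAML: its name, and indented under it one key for each argument. servo_tool: Moves the arm, as the interface text tells. Its arguments: {"type":"object","properties":{"targets":{"type":"array","items":{"type":"object","properties":{"tx":{"type":"number"},"ty":{"type":"number"},"tz":{"type":"number"},"turn":{"type":"number"}}}},"grip":{"type":"number"},"force":{"type":"number"}},"required":["targets"]}

```bash
mkdir -p pics; cat > h.py <<'E'
import numpy as np, cv2, pickle
from station import sensors, grab_frame, job
def snap(n):
    s=sensors.read_state(); f=grab_frame(n); f['state']=s
    return f
def save(f,p,box=None,k=1):
    im=f['image'][:,:,::-1]
    if box: im=im[box[1]:box[3],box[0]:box[2]]
    cv2.imwrite('pics/'+p,cv2.resize(np.ascontiguousarray(im),None,fx=k,fy=k,interpolation=cv2.INTER_CUBIC))
def cam(f):
    if 'R' in f and f['R'] is not None: return np.array(f['R']),np.array(f['t']).ravel()
    T=np.array(f['tool_from_camera']); s=f['state']; Rt=np.array(s['eef_rot']); p=np.array(s['eef_pos'])
    Rw=Rt@T[:3,:3]; c=Rt@T[:3,3]+p
    return Rw.T,-Rw.T@c
def foc(f): return 210/np.tan(np.radians(f['vertical_fov'])/2)
def px2w(f,u,v,z):
    R,t=cam(f); d=R.T@np.array([(u-f['cx'])/foc(f),(v-f['cy'])/foc(f),1]); c=-R.T@t
    return c+d*(z-c[2])/d[2]
def w2px(f,X):
    R,t=cam(f); q=R@np.array(X)+t; return q[:2]/q[2]*foc(f)+[f['cx'],f['cy']]
E
python3 - <<'E'
from h import *
for n in('top','side'):
    f=snap(n); pickle.dump(f,open(n+'0.pkl','wb')); save(f,n+'0.png',k=1.42)
    R,t=cam(f); print(n,-R.T@t,R[2],foc(f),{k:v for k,v in f.items() if k in('cx','cy','vertical_fov')})
s=sensors.read_state(); print(s['clock'],s['eef_pos'],np.round(s['eef_rot'],3),s['gripper_width'])
E
```

```text
top [0.28854021 0.00800678 1.02637806] [ 2.10381945e-01 -1.52464693e-05 -9.77619270e-01] 382.2741116061299 {'vertical_fov': 57.5638602262046, 'cx': 281.08749096835356, 'cy': 210.6634867095884}
side [-0.01197886 -0.9171575   0.86677105] [ 0.37880554  0.68283272 -0.6246966 ] 470.82662863676603 {'vertical_fov': 48.076041583734565, 'cx': 276.2017651498192, 'cy': 212.55868213495822}
0.1 [0.20640731 0.58931182 0.23055683] [[-0.944  0.33  -0.   ]
 [ 0.33   0.944 -0.002]
 [-0.    -0.002 -1.   ]] 0.08514838718919078
```

View pics/top0.png

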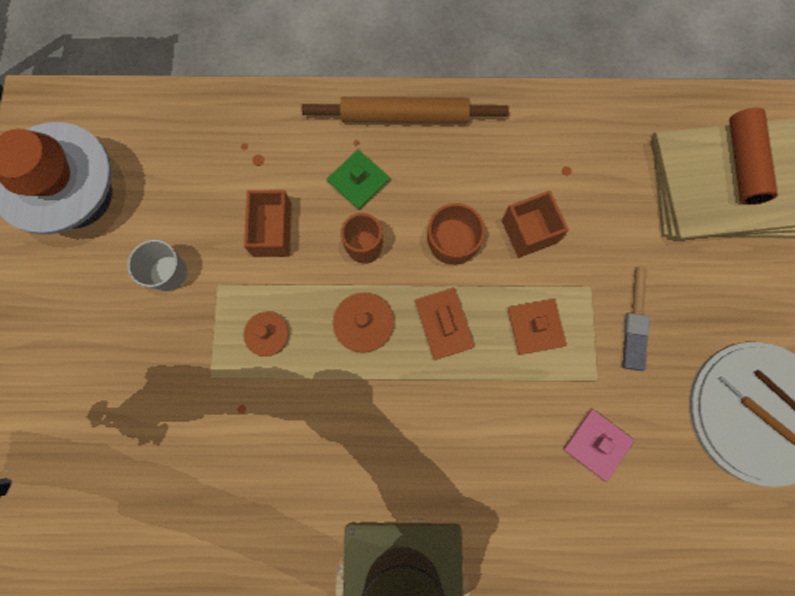

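View pics/side0.png

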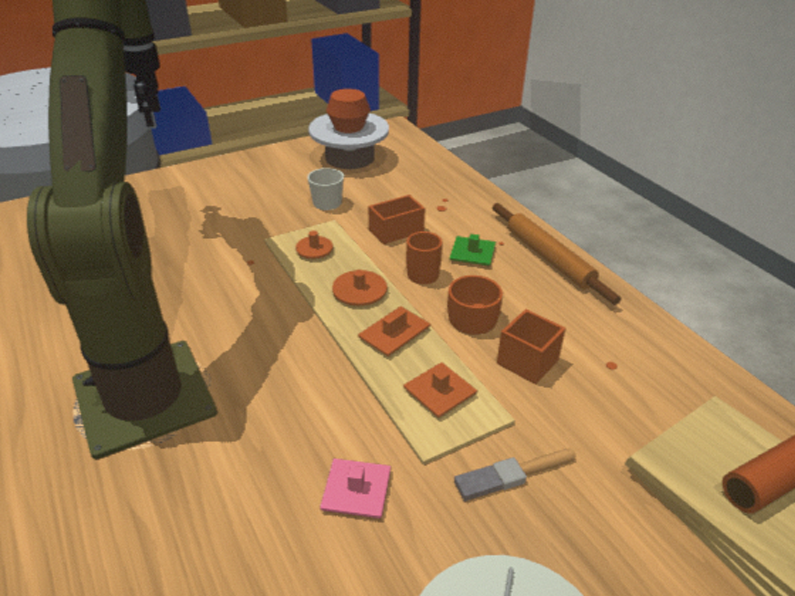

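The lids (pixels in the enlarged picture) are at: small round (266,333), large round (364,322), oblong (445,322), square (538,326). The look-alikes to avoid are the green (358,178) and pink (600,444) squares. The jars are at: oblong (268,223), small round (362,237), large round (455,233), square (535,222). Next I'll take close crops.

```bash
python3 - <<'E'
from h import *
f=pickle.load(open('top0.pkl','rb'))
save(f,'lids.png',(160,190,420,275),3); save(f,'jars.png',(160,120,420,195),3)
im=cv2.cvtColor(f['image'],cv2.COLOR_RGB2HSV)
for u,v in [(187,240),(256,235),(304,227),(378,238),(300,200)]: print(f['image'][v,u],im[v,u])
m=((im[...,0]<11)&(im[...,1]>150)).astype(np.uint8)
n,l,st,c=cv2.connectedComponentsWithStats(m)
for i in range(1,n):
    if st[i,4]>300: print(st[i],c[i])
E
```

```text
[140  78  46] [ 10 171 140]
[138  75  41] [ 11 179 138]
[140  79  42] [ 11 179 140]
[141  78  44] [ 11 175 141]
[147 111  72] [ 16 130 147]
[ 514   76   33   68 1271] [529.47128245 108.5350118 ]
[   0   91   49   47 1593] [ 21.60451977 114.58694288]
[172 141  31  39 409] [189.47677262 161.36919315]
[357 141  40  32 406] [376.30541872 157.46551724]
[301 144  40  42 634] [321.18611987 164.36119874]
[293 203  40  48 652] [312.77453988 227.2208589 ]
[235 207  42  41 647] [255.00309119 224.82843895]
[358 212  40  37 579] [377.65803109 229.48704663]
[172 221  30  29 317] [186.99369085 235.67507886]
```

View pics/lids.png

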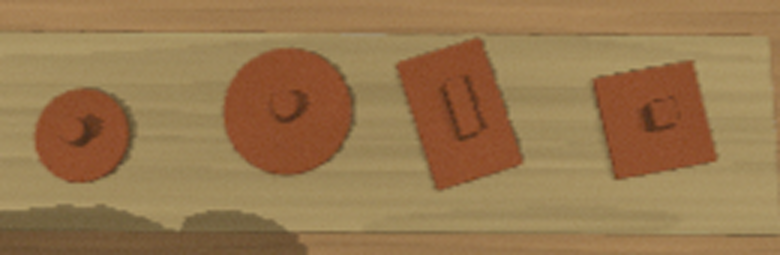

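View pics/jars.png

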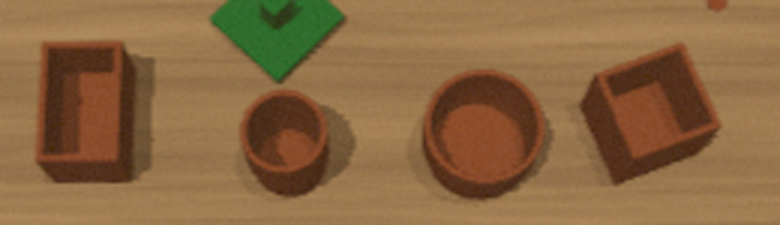

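```bash
python3 - <<'E'
from h import *
f=pickle.load(open('top0.pkl','rb'))
def w(pts,oy,z): return np.array([px2w(f,160+(x+.5)/3-.5,oy+(y+.5)/3-.5,z)[:2] for x,y in pts])
def rnd(n,x0,x1,y0,y1,oy,z):
    c=w([((x0+x1)/2,(y0+y1)/2)],oy,z)[0]; a=w([(x0,(y0+y1)/2),(x1,(y0+y1)/2)],oy,z); b=w([((x0+x1)/2,y0),((x0+x1)/2,y1)],oy,z)
    print(n,c.round(4),'dia',np.linalg.norm(a[0]-a[1]).round(4),np.linalg.norm(b[0]-b[1]).round(4))
def rect(n,p,oy,z):
    q=w(p,oy,z); e=[q[(i+1)%4]-q[i] for i in range(4)]
    print(n,q.mean(0).round(4),'sides',[np.linalg.norm(x).round(4) for x in e],'ang',[np.degrees(np.arctan2(x[1],x[0])).round(1) for x in e])
rnd('Lsm',36,131,88,183,190,.028); rnd('Llg',223,352,48,175,190,.028)
rect('Lob',[(397,63),(481,39),(522,162),(438,189)],190,.028)
rect('Lsq',[(594,79),(692,61),(717,160),(617,179)],190,.028)
rect('Job',[(42,42),(124,41),(120,160),(37,160)],120,.066)
rnd('Jsm',241,328,90,171,120,.09); rnd('Jlg',424,544,70,187,120,.072)
rect('Jsq',[(597,75),(683,43),(719,127),(633,159)],120,.08)
f=grab_frame('wrist'); print(f['tool_from_camera'])
E
```

```text
Lsm [0.4366 0.2541] dia 0.0834 0.0843
Llg [0.4591 0.0754] dia 0.1138 0.1136
Lob [ 0.4593 -0.0762] sides [np.float64(0.0784), np.float64(0.1155), np.float64(0.0775), np.float64(0.1175)] ang [np.float64(-73.3), np.float64(-162.8), np.float64(108.1), np.float64(17.7)]
Lsq [ 0.4544 -0.2486] sides [np.float64(0.0896), np.float64(0.0902), np.float64(0.0899), np.float64(0.0904)] ang [np.float64(-79.1), np.float64(-169.0), np.float64(101.1), np.float64(10.8)]
Job [0.65   0.2599] sides [np.float64(0.0733), np.float64(0.1113), np.float64(0.0726), np.float64(0.1104)] ang [np.float64(-88.8), np.float64(-178.9), np.float64(90.4), np.float64(1.5)]
Jsm [0.6146 0.0772] dia 0.0746 0.0731
Jlg [ 0.624  -0.0959] dia 0.105 0.1077
Jsq [ 0.6478 -0.2473] sides [np.float64(0.0828), np.float64(0.0824), np.float64(0.0815), np.float64(0.0818)] ang [np.float64(-68.4), np.float64(-160.7), np.float64(111.3), np.float64(20.2)]
[[-1.46751467e-03 -9.51896258e-01 -3.06416971e-01  7.95083213e-02]
 [ 9.99998648e-01 -1.62405912e-03  2.55935939e-04 -9.12037928e-04]
 [-7.41263740e-04 -3.06416181e-01  9.51897355e-01 -1.43047651e-01]
 [ 0.00000000e+00  0.00000000e+00  0.00000000e+00  1.00000000e+00]]
```

Request:
servo_tool:
  targets:
    - {"turn":-6.4}
    - {"turn":-6.4}
    - {"turn":-6.4}
    - {"tx":-14.4,"ty":-21,"tz":6}
    - {"tx":-14.4,"ty":-21,"tz":6}
    - {"tx":-14.4,"ty":-21,"tz":6}
    - {"tx":-14.4,"ty":-21,"tz":6}
    - {"tx":-14.4,"ty":-21,"tz":6}
    - {"tx":-14.4,"ty":-21,"tz":6}
    - {"tx":-14.4,"ty":-21,"tz":6}
    - {"tx":-14.4,"ty":-21,"tz":6}
    - {"tx":-14.4,"ty":-21,"tz":6}
    - {"tx":-14.4,"ty":-21,"tz":6}
    - {"tx":-14.4,"ty":-21,"tz":6}
    - {"tx":-14.4,"ty":-21,"tz":6}
    - {"tx":-14.4,"ty":-21,"tz":6}
    - {"tx":-14.4,"ty":-21,"tz":6}
    - {"tx":-14.4,"ty":-21,"tz":6}
    - {"tx":-14.4,"ty":-21,"tz":6}
  grip: 60
  force: 40

```text
schema error: expected keys tx, ty, tz, turn
```

```bash
cat >> h.py <<'E'
def go(x,y,z,yaw=None):
    s=sensors.read_state(); R=np.array(s['eef_rot']); p=np.array(s['eef_pos'])
    y0=np.degrees(np.arctan2(R[1,0],R[0,0])); turn=0
    if yaw is not None:
        turn=-((yaw-y0+180)%360-180); a=np.radians(turn)
        R=R@np.array([[np.cos(a),-np.sin(a),0],[np.sin(a),np.cos(a),0],[0,0,1]])
    print('t',s['clock'],'p',p.round(4),'yaw',y0.round(1),'turn',round(turn,1),'then d',(R.T@(np.array([x,y,z])-p)*1000).round(1),'q',np.round(s['joint_pos'],2),'w',s['gripper_width'])
E
python3 -c "
from h import *
go(.4366,.2541,.034,180)
f=snap('wrist');save(f,'w1.png')
print(w2px(f,[.4366,.2541,.062]),w2px(f,[.4366,.2541,.028]))"
```

```text
t 0.15 p [0.2064 0.5894 0.2307] yaw 160.7 turn -19.3 then d [-230.3 -335.1  197. ] q [-1.2   0.69 -0.19  1.57  0.16  0.9  -0.22] w 0.08491904314779894
[105.72131544 418.12781642] [118.26303051 395.65956741]
```

View pics/w1.png

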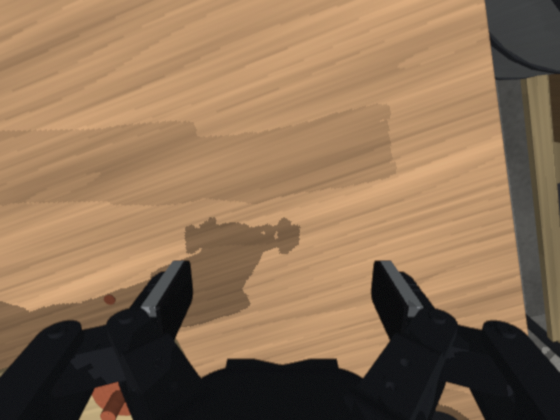

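The move was refused because every row needs all four keys, so this picture shows only the start pose. A red lid edge is visible at about (110,400), close to where my measurement predicts it.

Request:
servo_tool:
  targets:
    - {"tx":0,"ty":0,"tz":0,"turn":-6.4}
    - {"tx":0,"ty":0,"tz":0,"turn":-6.4}
    - {"tx":0,"ty":0,"tz":0,"turn":-6.5}
    - {"tx":-14.4,"ty":-21,"tz":6,"turn":0}
    - {"tx":-14.4,"ty":-21,"tz":6,"turn":0}
    - {"tx":-14.4,"ty":-21,"tz":6,"turn":0}
    - {"tx":-14.4,"ty":-21,"tz":6,"turn":0}
    - {"tx":-14.4,"ty":-21,"tz":6,"turn":0}
    - {"tx":-14.4,"ty":-21,"tz":6,"turn":0}
    - {"tx":-14.4,"ty":-21,"tz":6,"turn":0}
    - {"tx":-14.4,"ty":-21,"tz":6,"turn":0}
    - {"tx":-14.4,"ty":-21,"tz":6,"turn":0}
    - {"tx":-14.4,"ty":-21,"tz":6,"turn":0}
    - {"tx":-14.4,"ty":-21,"tz":6,"turn":0}
    - {"tx":-14.4,"ty":-21,"tz":6,"turn":0}
    - {"tx":-14.4,"ty":-21,"tz":6,"turn":0}
    - {"tx":-14.4,"ty":-21,"tz":6,"turn":0}
    - {"tx":-14.4,"ty":-21,"tz":6,"turn":0}
    - {"tx":-14.4,"ty":-21,"tz":6,"turn":0}
    - {"tx":0,"ty":0,"tz":0,"turn":0}
  grip: 60
  force: 40

```text
clock: 1.87
eef_pos: [0.4397, 0.2472, 0.134]
eef_rot: [[-1.0, 0.009, -0.0], [0.009, 1.0, -0.006], [0.0, -0.006, -1.0]]
contact_force: [-0.3, -1.2, 0.6]
gripper_width: 0.0604
grip_force: 0.0
```

```bash
python3 -c "
from h import *
go(.4366,.2541,.034,180)
f=snap('wrist');save(f,'w2.png')
print(w2px(f,[.4366,.2541,.062]),w2px(f,[.4366,.2541,.028]))"
```

```text
t 1.8667 p [0.4397 0.2472 0.134 ] yaw 179.5 turn -0.5 then d [  3.1   7.5 100. ] q [-0.43  0.7  -0.28  2.01  0.4   0.49  0.55] w 0.06036190371845109
[292.12459499 212.16236927] [291.01604442 198.56960843]
```

View pics/w2.png

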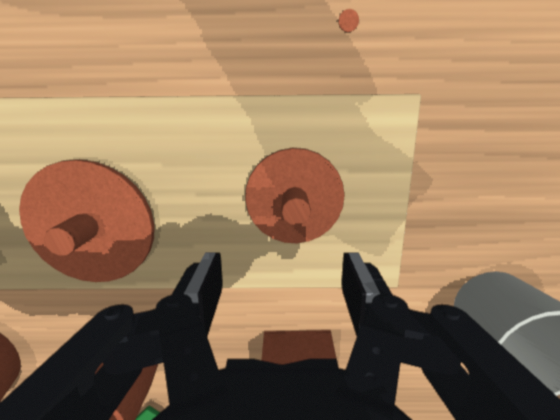

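The knob top is at (295,211) against a predicted (292,212), so the calibration is good. I'll descend and grip.

Request:
servo_tool:
  targets:
    - {"tx":3,"ty":7.5,"tz":0,"turn":-0.5}
    - {"tx":0,"ty":0,"tz":16,"turn":0}
    - {"tx":0,"ty":0,"tz":16,"turn":0}
    - {"tx":0,"ty":0,"tz":16,"turn":0}
    - {"tx":0,"ty":0,"tz":16,"turn":0}
    - {"tx":0,"ty":0,"tz":16,"turn":0}
    - {"tx":0,"ty":0,"tz":16,"turn":0}
    - {"tx":0,"ty":0,"tz":0,"turn":0}
    - {"tx":0,"ty":0,"tz":0,"turn":0}

```text
clock: 2.67
eef_pos: [0.4327, 0.2633, 0.0391]
eef_rot: [[-1.0, -0.012, -0.001], [-0.012, 1.0, 0.001], [0.001, 0.001, -1.0]]
contact_force: [-0.5, -0.1, -0.1]
gripper_width: 0.0604
grip_force: 0.0
```

Request:
servo_tool:
  targets:
    - {"tx":0,"ty":0,"tz":0,"turn":0}
    - {"tx":0,"ty":0,"tz":0,"turn":0}
    - {"tx":0,"ty":0,"tz":0,"turn":0}
    - {"tx":0,"ty":0,"tz":0,"turn":0}
    - {"tx":0,"ty":0,"tz":0,"turn":0}
    - {"tx":0,"ty":0,"tz":0,"turn":0}
  grip: 10
  force: 40

```text
clock: 3.17
eef_pos: [0.4343, 0.2613, 0.0404]
eef_rot: [[-1.0, -0.008, 0.001], [-0.008, 1.0, 0.0], [-0.001, 0.0, -1.0]]
contact_force: [-1.8, -1.3, 5.7]
gripper_width: 0.0207
grip_force: 38.9
```

```bash
python3 -c "
from h import *
go(.4366,.2541,.034,180);s=sensors.read_state();print(s['grip_force'],s['contact_force'])"
```

```text
t 3.1667 p [0.4343 0.2613 0.0404] yaw -179.5 turn 0.5 then d [-2.3 -7.2  6.4] q [-0.54  0.87 -0.15  2.05  0.49  0.25  0.47] w 0.02065971952250968
38.87611448764801 [-1.83909363 -1.33190758  5.7369183 ]
```

Request:
servo_tool:
  targets:
    - {"tx":0,"ty":0,"tz":-10,"turn":0}
    - {"tx":0,"ty":0,"tz":-17,"turn":0}
    - {"tx":0,"ty":0,"tz":-17,"turn":0}
    - {"tx":0,"ty":0,"tz":-17,"turn":0}
    - {"tx":0,"ty":0,"tz":-17,"turn":0}
    - {"tx":0,"ty":0,"tz":-17,"turn":0}
    - {"tx":0,"ty":0,"tz":-17,"turn":0}
    - {"tx":0,"ty":0,"tz":-17,"turn":0}
    - {"tx":0,"ty":0,"tz":-17,"turn":0}
    - {"tx":-17,"ty":-17,"tz":0,"turn":0}
    - {"tx":-17,"ty":-17,"tz":0,"turn":0}
    - {"tx":-17,"ty":-17,"tz":0,"turn":0}
    - {"tx":-17,"ty":-17,"tz":0,"turn":0}
    - {"tx":-17,"ty":-17,"tz":0,"turn":0}
    - {"tx":-17,"ty":-17,"tz":0,"turn":0}
    - {"tx":-17,"ty":-17,"tz":0,"turn":0}
    - {"tx":-17,"ty":-17,"tz":0,"turn":0}
    - {"tx":-17,"ty":-17,"tz":0,"turn":0}
    - {"tx":-17,"ty":-17,"tz":0,"turn":0}

```text
clock: 4.75
eef_pos: [0.6056, 0.0916, 0.186]
eef_rot: [[-1.0, -0.009, -0.001], [-0.009, 1.0, 0.0], [0.001, 0.0, -1.0]]
contact_force: [1.0, 0.5, -2.0]
gripper_width: 0.0205
grip_force: 39.5
```

Request:
servo_tool:
  targets:
    - {"tx":0,"ty":0,"tz":0,"turn":0}
    - {"tx":0,"ty":0,"tz":0,"turn":0}
    - {"tx":0,"ty":0,"tz":0,"turn":0}
    - {"tx":0,"ty":0,"tz":0,"turn":0}
    - {"tx":0,"ty":0,"tz":0,"turn":0}
    - {"tx":0,"ty":0,"tz":0,"turn":0}

```text
clock: 5.25
eef_pos: [0.6048, 0.0939, 0.1855]
eef_rot: [[-1.0, -0.01, -0.0], [-0.01, 1.0, 0.0], [0.0, 0.0, -1.0]]
contact_force: [-0.3, -0.6, -2.4]
gripper_width: 0.0208
grip_force: 39.5
```

```bash
python3 -c "
from h import *
go(.6123,.0772,.1104,180);s=sensors.read_state();print(s['grip_force'],s['contact_force'],s['joint_vel'])
f=snap('side');save(f,'s2.png',(170,100,420,290),3)
f=snap('wrist');save(f,'w3.png')"
```

```text
t 5.25 p [0.6048 0.0939 0.1855] yaw -179.4 turn 0.6 then d [ -7.5 -16.7  75.1] q [-0.01  0.75 -0.4   1.65  0.37  0.82  1.02] w 0.020751712860840793
39.488781094551086 [-0.29667561 -0.61063903 -2.4275413 ] [ 0.00131511  0.00220939  0.00552642 -0.00557     0.00159643 -0.00246097
  0.00050955]
```

View pics/s2.png

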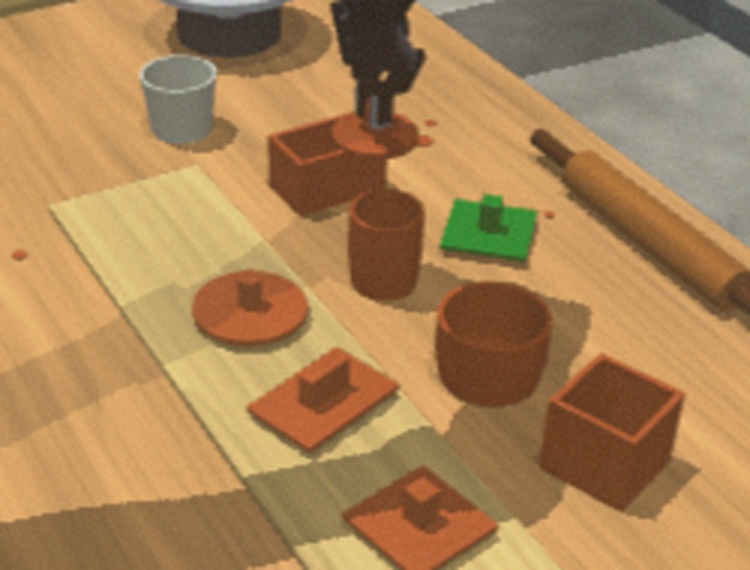

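The lid hangs level in the gripper at crop (375,135). I'll move over the jar mouth and come down part way.

Request:
servo_tool:
  targets:
    - {"tx":-3.7,"ty":-8.4,"tz":0,"turn":0.6}
    - {"tx":-3.8,"ty":-8.3,"tz":0,"turn":0}
    - {"tx":0,"ty":0,"tz":11,"turn":0}
    - {"tx":0,"ty":0,"tz":11,"turn":0}
    - {"tx":0,"ty":0,"tz":11,"turn":0}
    - {"tx":0,"ty":0,"tz":11,"turn":0}
    - {"tx":0,"ty":0,"tz":11,"turn":0}
    - {"tx":0,"ty":0,"tz":0,"turn":0}
    - {"tx":0,"ty":0,"tz":0,"turn":0}
    - {"tx":0,"ty":0,"tz":0,"turn":0}
    - {"tx":0,"ty":0,"tz":0,"turn":0}

```text
clock: 6.27
eef_pos: [0.6136, 0.0766, 0.1309]
eef_rot: [[-1.0, 0.001, 0.001], [0.001, 1.0, 0.0], [-0.001, 0.0, -1.0]]
contact_force: [-1.2, 0.4, -2.3]
gripper_width: 0.0206
grip_force: 39.6
```

```bash
python3 -c "
from h import *
f=snap('side'); pickle.dump(f,open('s3.pkl','wb')); p=f['state']['eef_pos']; print(p)
q=w2px(f,p+np.array([.0023,0,-.0124])); print('lid centre crop px',(q-[200,80])*6)
q=w2px(f,[.6146,.0772,.09]); print('jar centre crop px',(q-[200,80])*6)
save(f,'s3.png',(230,110,360,210),6)
print('off by',[(w2px(f,p+np.array([.0023,0,-.0124]))-[230,110])*6,(w2px(f,[.6146,.0772,.09])-[230,110])*6])
go(.6123,.0772,.1104,180)"
```

```text
[0.61356186 0.07659526 0.13090235]
lid centre crop px [596.74699294 492.86330761]
jar centre crop px [591.73761098 541.62745623]
off by [array([416.74699294, 312.86330761]), array([411.73761098, 361.62745623])]
t 6.3167 p [0.6136 0.0765 0.131 ] yaw 179.9 turn -0.1 then d [ 1.3  0.7 20.6] q [ 0.    0.82 -0.36  1.67  0.41  0.72  1.01] w 0.020243405837984476
```

View pics/s3.png

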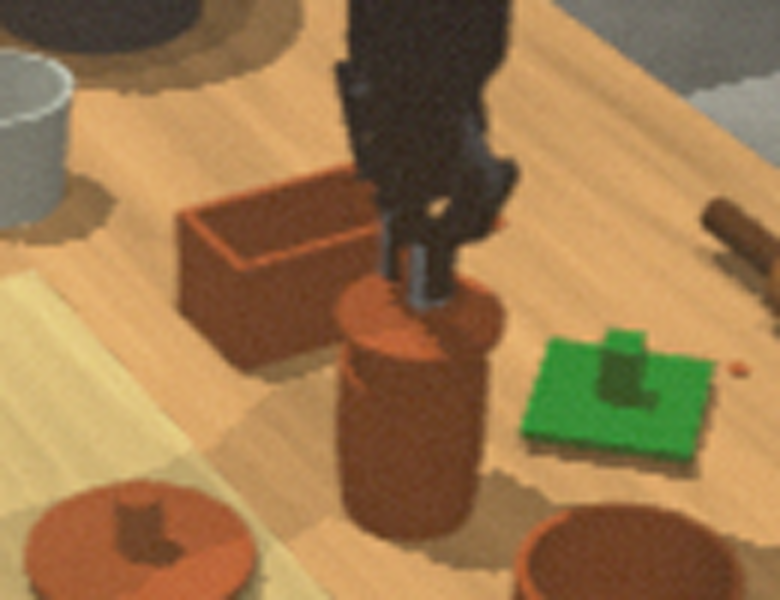

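In the crop the lid centre is at x≈419 (predicted 417) and the jar at x≈413 (predicted 412), so they are aligned. I'll lower it.

Request:
servo_tool:
  targets:
    - {"tx":1,"ty":0.5,"tz":4,"turn":0}
    - {"tx":0,"ty":0,"tz":4,"turn":0}
    - {"tx":0,"ty":0,"tz":4,"turn":0}
    - {"tx":0,"ty":0,"tz":4,"turn":0}
    - {"tx":0,"ty":0,"tz":3,"turn":0}
    - {"tx":0,"ty":0,"tz":2,"turn":0}
    - {"tx":0,"ty":0,"tz":0,"turn":0}
    - {"tx":0,"ty":0,"tz":0,"turn":0}
    - {"tx":0,"ty":0,"tz":0,"turn":0}

```text
clock: 7.07
eef_pos: [0.6119, 0.0767, 0.1104]
eef_rot: [[-1.0, 0.002, 0.0], [0.002, 1.0, -0.0], [-0.0, -0.0, -1.0]]
contact_force: [-3.4, -1.3, 7.3]
gripper_width: 0.0206
grip_force: 40.6
```

Contact was felt at the expected height. I'll release and lift.

Request:
servo_tool:
  targets:
    - {"tx":0,"ty":0,"tz":0,"turn":0}
    - {"tx":0,"ty":0,"tz":0,"turn":0}
    - {"tx":0,"ty":0,"tz":0,"turn":0}
    - {"tx":0,"ty":0,"tz":0,"turn":0}
    - {"tx":0,"ty":0,"tz":0,"turn":0}
    - {"tx":0,"ty":0,"tz":-15,"turn":0}
    - {"tx":0,"ty":0,"tz":-20,"turn":0}
    - {"tx":0,"ty":0,"tz":-20,"turn":0}
    - {"tx":0,"ty":0,"tz":-20,"turn":0}
    - {"tx":15.5,"ty":0,"tz":0,"turn":0}
    - {"tx":15.5,"ty":0,"tz":0,"turn":0}
    - {"tx":15.5,"ty":0,"tz":0,"turn":0}
    - {"tx":15.5,"ty":0,"tz":0,"turn":0}
    - {"tx":15.5,"ty":0,"tz":0,"turn":0}
    - {"tx":15.5,"ty":0,"tz":0,"turn":0}
    - {"tx":15.5,"ty":0,"tz":0,"turn":0}
    - {"tx":15.5,"ty":0,"tz":0,"turn":0}
    - {"tx":15.5,"ty":0,"tz":0,"turn":0}
    - {"tx":14,"ty":0,"tz":0,"turn":0}
  grip: 60

```text
clock: 8.65
eef_pos: [0.4576, 0.077, 0.1843]
eef_rot: [[-1.0, 0.001, -0.0], [0.001, 1.0, 0.0], [0.0, 0.0, -1.0]]
contact_force: [0.7, 0.0, 0.3]
gripper_width: 0.0601
grip_force: 0.0
```

Request:
servo_tool:
  targets:
    - {"tx":0,"ty":0,"tz":15,"turn":0}
    - {"tx":0,"ty":0,"tz":15,"turn":0}
    - {"tx":0,"ty":0,"tz":15,"turn":0}
    - {"tx":0,"ty":0,"tz":15,"turn":0}
    - {"tx":0,"ty":0,"tz":15,"turn":0}
    - {"tx":0,"ty":0,"tz":0,"turn":0}
    - {"tx":0,"ty":0,"tz":0,"turn":0}
    - {"tx":0,"ty":0,"tz":0,"turn":0}
    - {"tx":0,"ty":0,"tz":0,"turn":0}

```text
clock: 9.4
eef_pos: [0.4591, 0.0772, 0.1101]
eef_rot: [[-1.0, 0.002, 0.002], [0.002, 1.0, 0.001], [-0.002, 0.001, -1.0]]
contact_force: [-0.1, -0.1, 0.7]
gripper_width: 0.06
grip_force: 0.0
```

```bash
python3 -c "
from h import *
go(.4591,.0754,.040,180)
f=snap('top');save(f,'t4.png',(160,120,420,275),3)
f=snap('wrist');pickle.dump(f,open('w4.pkl','wb'))
print('lids crop px of small lid plate centre if good',(w2px(f:=pickle.load(open('top0.pkl','rb')),[.6146,.0772,.098])-[160,120])*3)"
```

```text
t 9.4 p [0.4591 0.0772 0.1101] yaw 179.9 turn -0.1 then d [ 0.1 -1.8 70.1] q [-0.11  0.71 -0.25  2.14  0.5   0.34  0.79] w 0.05997572178404179
lids crop px of small lid plate centre if good [282.929052   126.42470096]
```

View pics/t4.png

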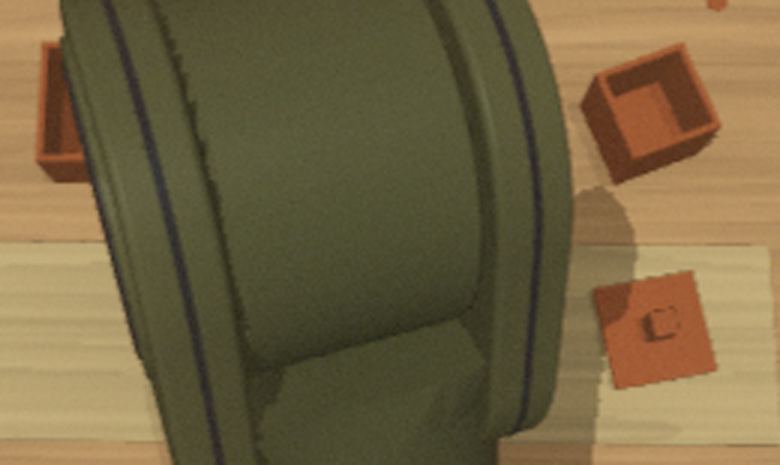

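The arm hides the small jar in this view, so I'll check it later. Now I'll grasp the large round lid.

Request:
servo_tool:
  targets:
    - {"tx":0,"ty":-1.8,"tz":0,"turn":0}
    - {"tx":0,"ty":0,"tz":14,"turn":0}
    - {"tx":0,"ty":0,"tz":14,"turn":0}
    - {"tx":0,"ty":0,"tz":14,"turn":0}
    - {"tx":0,"ty":0,"tz":14,"turn":0}
    - {"tx":0,"ty":0,"tz":14,"turn":0}
    - {"tx":0,"ty":0,"tz":0,"turn":0}
    - {"tx":0,"ty":0,"tz":0,"turn":0}
    - {"tx":0,"ty":0,"tz":0,"turn":0}
    - {"tx":0,"ty":0,"tz":0,"turn":0}

```text
clock: 10.33
eef_pos: [0.459, 0.0753, 0.0401]
eef_rot: [[-1.0, 0.002, 0.001], [0.002, 1.0, 0.001], [-0.001, 0.001, -1.0]]
contact_force: [-1.1, 0.5, 0.3]
gripper_width: 0.0601
grip_force: 0.0
```

Request:
servo_tool:
  targets:
    - {"tx":0,"ty":0,"tz":0,"turn":0}
    - {"tx":0,"ty":0,"tz":0,"turn":0}
    - {"tx":0,"ty":0,"tz":0,"turn":0}
    - {"tx":0,"ty":0,"tz":0,"turn":0}
    - {"tx":0,"ty":0,"tz":0,"turn":0}
    - {"tx":0,"ty":0,"tz":0,"turn":0}
    - {"tx":0,"ty":0,"tz":0,"turn":0}
  grip: 10
  force: 40

```text
clock: 10.92
eef_pos: [0.4588, 0.0754, 0.0399]
eef_rot: [[-1.0, 0.002, 0.001], [0.002, 1.0, 0.0], [-0.001, 0.0, -1.0]]
contact_force: [-0.4, -0.2, 5.9]
gripper_width: 0.0226
grip_force: 38.9
```

Request:
servo_tool:
  targets:
    - {"tx":0,"ty":0,"tz":-10,"turn":0}
    - {"tx":0,"ty":0,"tz":-20,"turn":0}
    - {"tx":0,"ty":0,"tz":-20,"turn":0}
    - {"tx":0,"ty":0,"tz":-20,"turn":0}
    - {"tx":0,"ty":0,"tz":-20,"turn":0}
    - {"tx":0,"ty":0,"tz":-20,"turn":0}
    - {"tx":-16.5,"ty":-17.1,"tz":0,"turn":0}
    - {"tx":-16.5,"ty":-17.1,"tz":0,"turn":0}
    - {"tx":-16.5,"ty":-17.1,"tz":0,"turn":0}
    - {"tx":-16.5,"ty":-17.1,"tz":0,"turn":0}
    - {"tx":-16.5,"ty":-17.1,"tz":0,"turn":0}
    - {"tx":-16.5,"ty":-17.1,"tz":0,"turn":0}
    - {"tx":-16.5,"ty":-17.1,"tz":0,"turn":0}
    - {"tx":-16.5,"ty":-17.1,"tz":0,"turn":0}
    - {"tx":-16.5,"ty":-17.1,"tz":0,"turn":0}
    - {"tx":-16.5,"ty":-17.1,"tz":0,"turn":0}
    - {"tx":0,"ty":0,"tz":0,"turn":0}
    - {"tx":0,"ty":0,"tz":0,"turn":0}
    - {"tx":0,"ty":0,"tz":10,"turn":0}
    - {"tx":0,"ty":0,"tz":10,"turn":0}

```text
clock: 12.58
eef_pos: [0.6226, -0.0947, 0.1288]
eef_rot: [[-1.0, -0.0, -0.0], [-0.0, 1.0, 0.001], [0.0, 0.001, -1.0]]
contact_force: [-0.1, 0.5, -2.4]
gripper_width: 0.0225
grip_force: 39.6
```

Request:
servo_tool:
  targets:
    - {"tx":0,"ty":0,"tz":10,"turn":0}
    - {"tx":0,"ty":0,"tz":0,"turn":0}
    - {"tx":0,"ty":0,"tz":0,"turn":0}
    - {"tx":0,"ty":0,"tz":0,"turn":0}
    - {"tx":0,"ty":0,"tz":0,"turn":0}
    - {"tx":0,"ty":0,"tz":0,"turn":0}

```text
clock: 13.08
eef_pos: [0.6236, -0.096, 0.1198]
eef_rot: [[-1.0, 0.002, 0.001], [0.002, 1.0, 0.0], [-0.001, 0.0, -1.0]]
contact_force: [0.7, 0.3, -2.3]
gripper_width: 0.0223
grip_force: 39.6
```

```bash
python3 -c "
from h import *
go(.6237,-.0959,.0918,180)
f=snap('side'); p=f['state']['eef_pos']
save(f,'s5.png',(230,130,390,250),5)
print([(w2px(f,p+np.array([0,0,-.012]))-[230,130])*5,(w2px(f,[.624,-.0959,.072])-[230,130])*5,(w2px(f,[.6146,.0772,.098])-[230,130])*5])"
```

```text
t 13.0833 p [ 0.6236 -0.096   0.1198] yaw 179.9 turn -0.1 then d [-0.1  0.1 28. ] q [ 0.3   0.86 -0.41  1.63  0.46  0.74  1.24] w 0.022258043687504288
[array([522.36257253, 326.0215977 ]), array([517.3916024 , 377.89573967]), array([343.61607624, 190.0699744 ])]
```

View pics/s5.png

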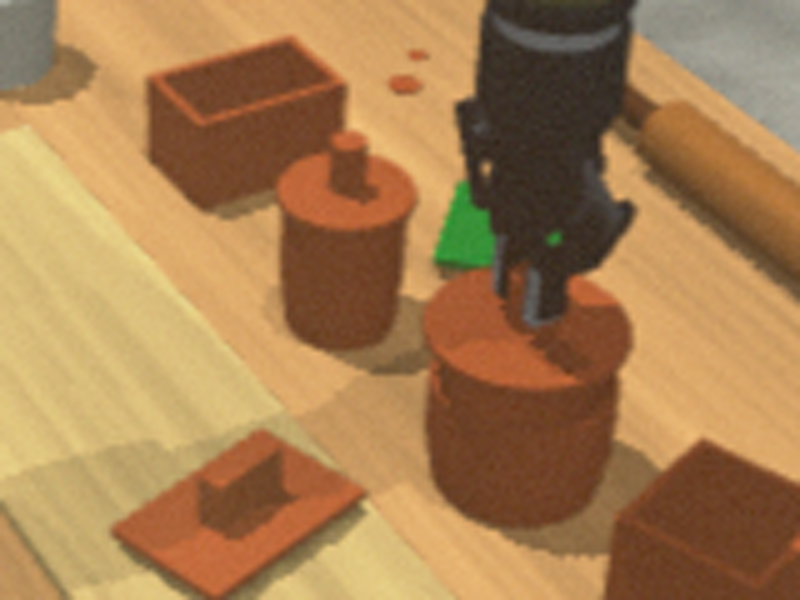

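The small lid is seated level on its jar, with its plate at (347,190). The large lid (centre x≈527) lines up with its jar (≈522). I'll lower and release it.

Request:
servo_tool:
  targets:
    - {"tx":0,"ty":0,"tz":6,"turn":0}
    - {"tx":0,"ty":0,"tz":6,"turn":0}
    - {"tx":0,"ty":0,"tz":6,"turn":0}
    - {"tx":0,"ty":0,"tz":4,"turn":0}
    - {"tx":0,"ty":0,"tz":4,"turn":0}
    - {"tx":0,"ty":0,"tz":2.5,"turn":0}
    - {"tx":0,"ty":0,"tz":0,"turn":0}
    - {"tx":0,"ty":0,"tz":0,"turn":0}
    - {"tx":0,"ty":0,"tz":0,"turn":0}

```text
clock: 13.88
eef_pos: [0.6228, -0.0961, 0.092]
eef_rot: [[-1.0, 0.002, -0.0], [0.002, 1.0, -0.001], [0.0, -0.001, -1.0]]
contact_force: [-4.1, -0.3, 8.4]
gripper_width: 0.0226
grip_force: 40.7
```

Request:
servo_tool:
  targets:
    - {"tx":0,"ty":0,"tz":0,"turn":0}
    - {"tx":0,"ty":0,"tz":0,"turn":0}
    - {"tx":0,"ty":0,"tz":0,"turn":0}
    - {"tx":0,"ty":0,"tz":0,"turn":0}
    - {"tx":0,"ty":0,"tz":0,"turn":0}
    - {"tx":0,"ty":0,"tz":-15,"turn":0}
    - {"tx":0,"ty":0,"tz":-20,"turn":0}
    - {"tx":0,"ty":0,"tz":-20,"turn":0}
    - {"tx":0,"ty":0,"tz":-20,"turn":0}
    - {"tx":16.4,"ty":2,"tz":0,"turn":0}
    - {"tx":16.4,"ty":2,"tz":0,"turn":0}
    - {"tx":16.4,"ty":2,"tz":0,"turn":0}
    - {"tx":16.4,"ty":2,"tz":0,"turn":0}
    - {"tx":16.4,"ty":2,"tz":0,"turn":0}
    - {"tx":16.4,"ty":2,"tz":0,"turn":0}
    - {"tx":16.4,"ty":2,"tz":0,"turn":0}
    - {"tx":16.4,"ty":2,"tz":0,"turn":0}
    - {"tx":16.4,"ty":2,"tz":0,"turn":0}
    - {"tx":16.4,"ty":2,"tz":0,"turn":0}
  grip: 60

```text
clock: 15.47
eef_pos: [0.4586, -0.0756, 0.1659]
eef_rot: [[-1.0, 0.002, 0.0], [0.002, 1.0, 0.0], [-0.0, 0.0, -1.0]]
contact_force: [0.2, -0.7, -0.1]
gripper_width: 0.0603
grip_force: 0.0
```

Request:
servo_tool:
  targets:
    - {"tx":0,"ty":0,"tz":15,"turn":-6}
    - {"tx":0,"ty":0,"tz":15,"turn":-6}
    - {"tx":0,"ty":0,"tz":15,"turn":-5.5}
    - {"tx":0,"ty":0,"tz":15,"turn":0}
    - {"tx":0,"ty":0,"tz":0,"turn":0}
    - {"tx":0,"ty":0,"tz":0,"turn":0}
    - {"tx":0,"ty":0,"tz":0,"turn":0}
    - {"tx":0,"ty":0,"tz":0,"turn":0}

```text
clock: 16.13
eef_pos: [0.4599, -0.0757, 0.1066]
eef_rot: [[-0.954, -0.299, 0.002], [-0.299, 0.954, 0.0], [-0.002, -0.0, -1.0]]
contact_force: [0.2, 0.2, 1.0]
gripper_width: 0.0598
grip_force: 0.0
```

```bash
python3 -c "
from h import *
go(.4593,-.0762,.040,197.4)
f=snap('wrist');save(f,'w5.png')
a=np.radians(17.4);c=np.array([.4593,-.0762,.062]);ex=np.array([np.cos(a),np.sin(a),0]);ey=np.array([-ex[1],ex[0],0])
print([w2px(f,c+i*.025*ex+j*.009*ey).round() for i in(-1,1) for j in(-1,1)])"
```

```text
t 16.1333 p [ 0.4599 -0.0757  0.1066] yaw -162.6 turn -0.0 then d [ 0.8 -0.2 66.6] q [ 0.29  0.73 -0.36  2.14  0.69  0.38  1.24] w 0.05979272288451443
[array([267., 193.]), array([296., 193.]), array([268., 264.]), array([295., 264.])]
```

View pics/w5.png

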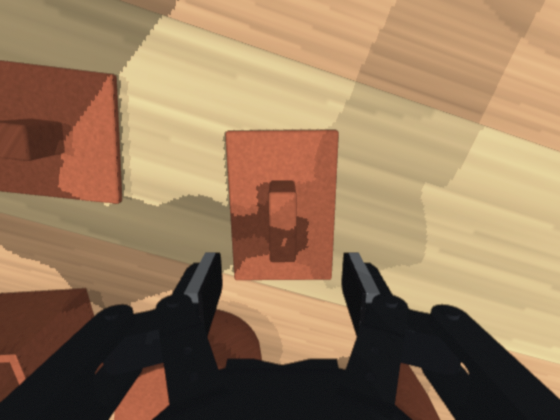

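The handle spans x 268–297, as predicted, and the plate is upright, so the jaws are aligned with it.

Request:
servo_tool:
  targets:
    - {"tx":0.8,"ty":0,"tz":12,"turn":0}
    - {"tx":0,"ty":0,"tz":14,"turn":0}
    - {"tx":0,"ty":0,"tz":14,"turn":0}
    - {"tx":0,"ty":0,"tz":14,"turn":0}
    - {"tx":0,"ty":0,"tz":12.6,"turn":0}
    - {"tx":0,"ty":0,"tz":0,"turn":0}
    - {"tx":0,"ty":0,"tz":0,"turn":0}
    - {"tx":0,"ty":0,"tz":0,"turn":0}
    - {"tx":0,"ty":0,"tz":0,"turn":0}

```text
clock: 16.93
eef_pos: [0.4591, -0.0761, 0.0401]
eef_rot: [[-0.954, -0.299, 0.002], [-0.299, 0.954, 0.0], [-0.002, -0.0, -1.0]]
contact_force: [0.8, -0.7, -0.4]
gripper_width: 0.0597
grip_force: 0.0
```

Request:
servo_tool:
  targets:
    - {"tx":0,"ty":0,"tz":0,"turn":0}
    - {"tx":0,"ty":0,"tz":0,"turn":0}
    - {"tx":0,"ty":0,"tz":0,"turn":0}
    - {"tx":0,"ty":0,"tz":0,"turn":0}
    - {"tx":0,"ty":0,"tz":0,"turn":0}
    - {"tx":0,"ty":0,"tz":0,"turn":0}
    - {"tx":0,"ty":0,"tz":0,"turn":0}
  grip: 8
  force: 40

```text
clock: 17.52
eef_pos: [0.4587, -0.076, 0.0395]
eef_rot: [[-0.954, -0.299, 0.001], [-0.299, 0.954, -0.0], [-0.001, -0.0, -1.0]]
contact_force: [-0.7, 0.8, 5.4]
gripper_width: 0.0173
grip_force: 39.5
```

Request:
servo_tool:
  targets:
    - {"tx":0,"ty":0,"tz":-10,"turn":0}
    - {"tx":0,"ty":0,"tz":-20,"turn":0}
    - {"tx":0,"ty":0,"tz":-20,"turn":0}
    - {"tx":0,"ty":0,"tz":-20,"turn":0}
    - {"tx":0,"ty":0,"tz":-20,"turn":0}
    - {"tx":0,"ty":0,"tz":-20,"turn":0}
    - {"tx":0,"ty":0,"tz":-20,"turn":5.5}
    - {"tx":0,"ty":0,"tz":-20,"turn":5.5}
    - {"tx":0,"ty":0,"tz":0,"turn":5.4}
    - {"tx":0,"ty":0,"tz":0,"turn":0}
    - {"tx":0,"ty":0,"tz":0,"turn":0}
    - {"tx":0,"ty":0,"tz":0,"turn":0}
    - {"tx":0,"ty":0,"tz":0,"turn":0}

```text
clock: 18.6
eef_pos: [0.4578, -0.076, 0.1884]
eef_rot: [[-1.0, -0.019, -0.002], [-0.019, 1.0, 0.0], [0.002, 0.0, -1.0]]
contact_force: [-0.2, 0.4, -2.1]
gripper_width: 0.017
grip_force: 39.6
```

```bash
python3 -c "
from h import *
go(.65,.2599,.086,181)"
```

```text
t 18.6 p [ 0.4578 -0.076   0.1884] yaw -178.9 turn 0.1 then d [-198.3  332.5  102.1] q [ 0.36  0.59 -0.46  2.07  0.46  0.58  1.17] w 0.017038589493172586
```

Request:
servo_tool:
  targets:
    - {"tx":-11,"ty":18.5,"tz":0,"turn":0}
    - {"tx":-11,"ty":18.5,"tz":0,"turn":0}
    - {"tx":-11,"ty":18.5,"tz":0,"turn":0}
    - {"tx":-11,"ty":18.5,"tz":0,"turn":0}
    - {"tx":-11,"ty":18.5,"tz":0,"turn":0}
    - {"tx":-11,"ty":18.5,"tz":0,"turn":0}
    - {"tx":-11,"ty":18.5,"tz":0,"turn":0}
    - {"tx":-11,"ty":18.5,"tz":0,"turn":0}
    - {"tx":-11,"ty":18.5,"tz":0,"turn":0}
    - {"tx":-11,"ty":18.5,"tz":0,"turn":0}
    - {"tx":-11,"ty":18.5,"tz":0,"turn":0}
    - {"tx":-11,"ty":18.5,"tz":0,"turn":0}
    - {"tx":-11,"ty":18.5,"tz":0,"turn":0}
    - {"tx":-11,"ty":18.5,"tz":0,"turn":0}
    - {"tx":-11,"ty":18.5,"tz":0,"turn":0}
    - {"tx":-11,"ty":18.5,"tz":0,"turn":0}
    - {"tx":-11,"ty":18.5,"tz":0,"turn":0}
    - {"tx":-11,"ty":18,"tz":0,"turn":0}

```text
clock: 20.1
eef_pos: [0.6503, 0.2606, 0.1877]
eef_rot: [[-1.0, -0.019, -0.002], [-0.019, 1.0, -0.001], [0.002, -0.001, -1.0]]
contact_force: [0.1, -0.1, -2.5]
gripper_width: 0.0175
grip_force: 39.6
```

Request:
servo_tool:
  targets:
    - {"tx":0,"ty":0,"tz":0,"turn":0}
    - {"tx":0,"ty":0,"tz":0,"turn":0}
    - {"tx":0,"ty":0,"tz":15,"turn":0}
    - {"tx":0,"ty":0,"tz":15,"turn":0}
    - {"tx":0,"ty":0,"tz":15,"turn":0}
    - {"tx":0,"ty":0,"tz":15,"turn":0}
    - {"tx":0,"ty":0,"tz":15,"turn":0}
    - {"tx":0,"ty":0,"tz":0,"turn":0}
    - {"tx":0,"ty":0,"tz":0,"turn":0}
    - {"tx":0,"ty":0,"tz":0,"turn":0}
    - {"tx":0,"ty":0,"tz":0,"turn":0}

```text
clock: 21.02
eef_pos: [0.6513, 0.26, 0.1154]
eef_rot: [[-1.0, -0.017, 0.002], [-0.017, 1.0, 0.001], [-0.002, 0.001, -1.0]]
contact_force: [-0.9, -0.0, -1.4]
gripper_width: 0.0175
grip_force: 39.6
```

```bash
python3 -c "
from h import *
go(.65,.2599,.0855,181)
f=snap('side'); p=f['state']['eef_pos']
save(f,'s6.png',(210,100,370,220),5)
print([(w2px(f,p+np.array([0,0,-.0115]))-[210,100])*5,(w2px(f,[.65,.2599,.066])-[210,100])*5])"
```

```text
t 21.0167 p [0.6513 0.26   0.1154] yaw -179.0 turn -0.0 then d [ 1.4 -0.1 29.9] q [-0.26  0.95 -0.4   1.4   0.42  0.88  0.82] w 0.017531249959014422
[array([348.48279543, 181.17955644]), array([346.07035024, 232.37365221])]
```

View pics/s6.png

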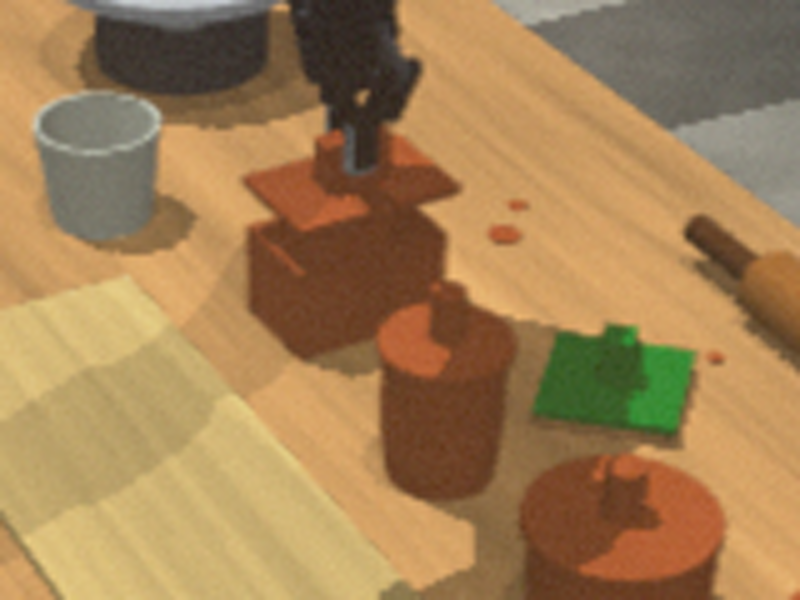

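The oblong lid (centre x≈353) is over its jar (≈347) and parallel to it. The two round lids are seated. I'll lower and release.

Request:
servo_tool:
  targets:
    - {"tx":1.2,"ty":0,"tz":6,"turn":0}
    - {"tx":0,"ty":0,"tz":6,"turn":0}
    - {"tx":0,"ty":0,"tz":6,"turn":0}
    - {"tx":0,"ty":0,"tz":5,"turn":0}
    - {"tx":0,"ty":0,"tz":4,"turn":0}
    - {"tx":0,"ty":0,"tz":3.3,"turn":0}
    - {"tx":0,"ty":0,"tz":0,"turn":0}
    - {"tx":0,"ty":0,"tz":0,"turn":0}
    - {"tx":0,"ty":0,"tz":0,"turn":0}

```text
clock: 21.82
eef_pos: [0.649, 0.2598, 0.0856]
eef_rot: [[-1.0, -0.018, -0.0], [-0.018, 1.0, -0.001], [0.0, -0.001, -1.0]]
contact_force: [-5.5, -2.6, 10.0]
gripper_width: 0.0173
grip_force: 41.4
```

Request:
servo_tool:
  targets:
    - {"tx":0,"ty":0,"tz":0,"turn":0}
    - {"tx":0,"ty":0,"tz":0,"turn":0}
    - {"tx":0,"ty":0,"tz":0,"turn":0}
    - {"tx":0,"ty":0,"tz":0,"turn":0}
    - {"tx":0,"ty":0,"tz":0,"turn":0}
    - {"tx":0,"ty":0,"tz":-15,"turn":0}
    - {"tx":0,"ty":0,"tz":-20,"turn":0}
    - {"tx":0,"ty":0,"tz":-20,"turn":0}
    - {"tx":0,"ty":0,"tz":-20,"turn":0}
    - {"tx":0,"ty":0,"tz":-20,"turn":0}
    - {"tx":0,"ty":0,"tz":-15,"turn":0}
    - {"tx":0,"ty":0,"tz":0,"turn":0}
    - {"tx":0,"ty":0,"tz":0,"turn":0}
  grip: 60

```text
clock: 22.9
eef_pos: [0.65, 0.2603, 0.1956]
eef_rot: [[-1.0, -0.017, 0.003], [-0.017, 1.0, 0.001], [-0.003, 0.001, -1.0]]
contact_force: [-0.3, -0.5, 0.2]
gripper_width: 0.06
grip_force: 0.0
```

```bash
python3 -c "
from h import *
go(.4544,-.2486,.040,180)"
```

```text
t 22.9 p [0.65   0.2603 0.1956] yaw -179.0 turn 1.0 then d [ 196.  -509.1  154.5] q [-0.24  0.86 -0.43  1.34  0.37  1.02  0.85] w 0.05999558728113906
```

Request:
servo_tool:
  targets:
    - {"tx":10.2,"ty":-25.3,"tz":0,"turn":0}
    - {"tx":10.2,"ty":-25.3,"tz":0,"turn":0}
    - {"tx":10.2,"ty":-25.3,"tz":0,"turn":0}
    - {"tx":10.2,"ty":-25.3,"tz":0,"turn":0}
    - {"tx":10.2,"ty":-25.3,"tz":0,"turn":0}
    - {"tx":10.2,"ty":-25.3,"tz":0,"turn":0}
    - {"tx":10.2,"ty":-25.3,"tz":0,"turn":0}
    - {"tx":10.2,"ty":-25.3,"tz":0,"turn":0}
    - {"tx":10.2,"ty":-25.3,"tz":0,"turn":0}
    - {"tx":10.2,"ty":-25.3,"tz":0,"turn":0}
    - {"tx":10.2,"ty":-25.3,"tz":0,"turn":0}
    - {"tx":10.2,"ty":-25.3,"tz":0,"turn":0}
    - {"tx":10.2,"ty":-25.3,"tz":0,"turn":0}
    - {"tx":10.2,"ty":-25.3,"tz":0,"turn":0}
    - {"tx":10.2,"ty":-25.3,"tz":0,"turn":0}
    - {"tx":10.2,"ty":-25.3,"tz":0,"turn":0}
    - {"tx":10.2,"ty":-25.3,"tz":0,"turn":0}
    - {"tx":10.2,"ty":-25.3,"tz":0,"turn":0}
    - {"tx":10.2,"ty":-25.3,"tz":0,"turn":0}
    - {"tx":10.2,"ty":-25.3,"tz":0,"turn":0}

```text
clock: 24.57
eef_pos: [0.4529, -0.2506, 0.1931]
eef_rot: [[-1.0, -0.018, -0.002], [-0.018, 1.0, 0.001], [0.002, 0.001, -1.0]]
contact_force: [1.5, -0.9, 0.0]
gripper_width: 0.0597
grip_force: 0.0
```

Request:
servo_tool:
  targets:
    - {"tx":0,"ty":0,"tz":16,"turn":-5}
    - {"tx":0,"ty":0,"tz":16,"turn":-5}
    - {"tx":0,"ty":0,"tz":16,"turn":0}
    - {"tx":0,"ty":0,"tz":16,"turn":0}
    - {"tx":0,"ty":0,"tz":16,"turn":0}
    - {"tx":0,"ty":0,"tz":0,"turn":0}
    - {"tx":0,"ty":0,"tz":0,"turn":0}
    - {"tx":0,"ty":0,"tz":0,"turn":0}
    - {"tx":0,"ty":0,"tz":0,"turn":0}

```text
clock: 25.32
eef_pos: [0.4549, -0.2497, 0.1146]
eef_rot: [[-0.982, -0.191, 0.001], [-0.191, 0.982, -0.0], [-0.001, -0.001, -1.0]]
contact_force: [0.3, -0.6, 0.1]
gripper_width: 0.0602
grip_force: 0.0
```

```bash
python3 -c "
from h import *
go(.4544,-.2486,.040,191)
f=snap('wrist');save(f,'w7.png')
print(w2px(f,[.4544,-.2486,.062]))"
```

```text
t 25.3167 p [ 0.4549 -0.2497  0.1146] yaw -169.0 turn 0.0 then d [ 0.3  1.2 74.6] q [ 0.68  0.77 -0.44  1.98  0.62  0.53  1.56] w 0.06024345233004054
[283.78646581 225.82798892]
```

View pics/w7.png

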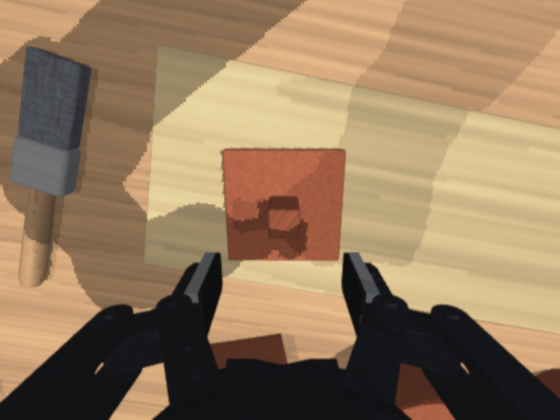

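This is the terracotta square lid on the board. Its sides are parallel to the jaws and the knob is at (284,217), midway between them.

Request:
servo_tool:
  targets:
    - {"tx":0,"ty":1,"tz":14,"turn":0}
    - {"tx":0,"ty":0,"tz":16,"turn":0}
    - {"tx":0,"ty":0,"tz":16,"turn":0}
    - {"tx":0,"ty":0,"tz":16,"turn":0}
    - {"tx":0,"ty":0,"tz":12.6,"turn":0}
    - {"tx":0,"ty":0,"tz":0,"turn":0}
    - {"tx":0,"ty":0,"tz":0,"turn":0}
    - {"tx":0,"ty":0,"tz":0,"turn":0}
    - {"tx":0,"ty":0,"tz":0,"turn":0}

```text
clock: 26.12
eef_pos: [0.4549, -0.2489, 0.0403]
eef_rot: [[-0.982, -0.191, 0.002], [-0.191, 0.982, -0.001], [-0.002, -0.001, -1.0]]
contact_force: [-0.8, -0.2, 1.1]
gripper_width: 0.0603
grip_force: 0.0
```

Request:
servo_tool:
  targets:
    - {"tx":0,"ty":0,"tz":0,"turn":0}
    - {"tx":0,"ty":0,"tz":0,"turn":0}
    - {"tx":0,"ty":0,"tz":0,"turn":0}
    - {"tx":0,"ty":0,"tz":0,"turn":0}
    - {"tx":0,"ty":0,"tz":0,"turn":0}
    - {"tx":0,"ty":0,"tz":0,"turn":0}
    - {"tx":0,"ty":0,"tz":0,"turn":0}
  grip: 10
  force: 40

```text
clock: 26.7
eef_pos: [0.4544, -0.2487, 0.0397]
eef_rot: [[-0.982, -0.191, 0.001], [-0.191, 0.982, -0.0], [-0.0, -0.001, -1.0]]
contact_force: [-0.6, 0.4, 5.2]
gripper_width: 0.0213
grip_force: 40.2
```

Request:
servo_tool:
  targets:
    - {"tx":0,"ty":0,"tz":-10,"turn":0}
    - {"tx":0,"ty":0,"tz":-20,"turn":0}
    - {"tx":0,"ty":0,"tz":-20,"turn":0}
    - {"tx":0,"ty":0,"tz":-20,"turn":0}
    - {"tx":0,"ty":0,"tz":-20,"turn":0}
    - {"tx":0,"ty":0,"tz":-20,"turn":0}
    - {"tx":0,"ty":0,"tz":-10,"turn":-5}
    - {"tx":0,"ty":0,"tz":0,"turn":-4.5}
    - {"tx":0,"ty":0,"tz":0,"turn":0}
    - {"tx":0,"ty":0,"tz":0,"turn":0}
    - {"tx":0,"ty":0,"tz":0,"turn":0}
    - {"tx":0,"ty":0,"tz":0,"turn":0}

```text
clock: 27.7
eef_pos: [0.4537, -0.2485, 0.1588]
eef_rot: [[-0.937, -0.349, -0.001], [-0.349, 0.937, 0.0], [0.001, 0.001, -1.0]]
contact_force: [-0.2, -1.0, -1.4]
gripper_width: 0.021
grip_force: 39.5
```

```bash
python3 -c "
from h import *
go(.6478,-.2473,.1,200.5)"
```

```text
t 27.7 p [ 0.4537 -0.2485  0.1588] yaw -159.6 turn -0.1 then d [-182.3  -66.9   58.6] q [ 0.75  0.71 -0.56  1.95  0.6   0.66  1.74] w 0.021016079521958914
```

Request:
servo_tool:
  targets:
    - {"tx":-16.6,"ty":-6.1,"tz":0,"turn":0}
    - {"tx":-16.6,"ty":-6.1,"tz":0,"turn":0}
    - {"tx":-16.6,"ty":-6.1,"tz":0,"turn":0}
    - {"tx":-16.6,"ty":-6.1,"tz":0,"turn":0}
    - {"tx":-16.6,"ty":-6.1,"tz":0,"turn":0}
    - {"tx":-16.6,"ty":-6.1,"tz":0,"turn":0}
    - {"tx":-16.6,"ty":-6.1,"tz":0,"turn":0}
    - {"tx":-16.6,"ty":-6.1,"tz":0,"turn":0}
    - {"tx":-16.6,"ty":-6.1,"tz":0,"turn":0}
    - {"tx":-16.6,"ty":-6.1,"tz":0,"turn":0}
    - {"tx":-16.3,"ty":-5.9,"tz":0,"turn":0}
    - {"tx":0,"ty":0,"tz":0,"turn":0}
    - {"tx":0,"ty":0,"tz":0,"turn":0}
    - {"tx":0,"ty":0,"tz":15,"turn":0}
    - {"tx":0,"ty":0,"tz":15,"turn":0}
    - {"tx":0,"ty":0,"tz":0,"turn":0}
    - {"tx":0,"ty":0,"tz":0,"turn":0}
    - {"tx":0,"ty":0,"tz":0,"turn":0}
    - {"tx":0,"ty":0,"tz":0,"turn":0}

```text
clock: 29.28
eef_pos: [0.6488, -0.2476, 0.1304]
eef_rot: [[-0.937, -0.35, 0.002], [-0.35, 0.937, -0.0], [-0.001, -0.001, -1.0]]
contact_force: [0.2, 1.1, -2.1]
gripper_width: 0.0212
grip_force: 39.5
```

```bash
python3 -c "
from h import *
go(.6478,-.2473,.0997,200.5)
f=snap('side'); p=f['state']['eef_pos']
save(f,'s8.png',(290,170,450,290),5)
print([(w2px(f,p+np.array([0,0,-.0115]))-[290,170])*5,(w2px(f,[.6478,-.2473,.08])-[290,170])*5])"
```

```text
t 29.2833 p [ 0.6488 -0.2476  0.1304] yaw -159.5 turn -0.0 then d [ 0.8  0.6 30.7] q [ 0.56  0.95 -0.56  1.41  0.56  0.95  1.8 ] w 0.021207050776637894
[array([437.58477585, 253.67478432]), array([424.91920053, 312.73705217])]
```

View pics/s8.png

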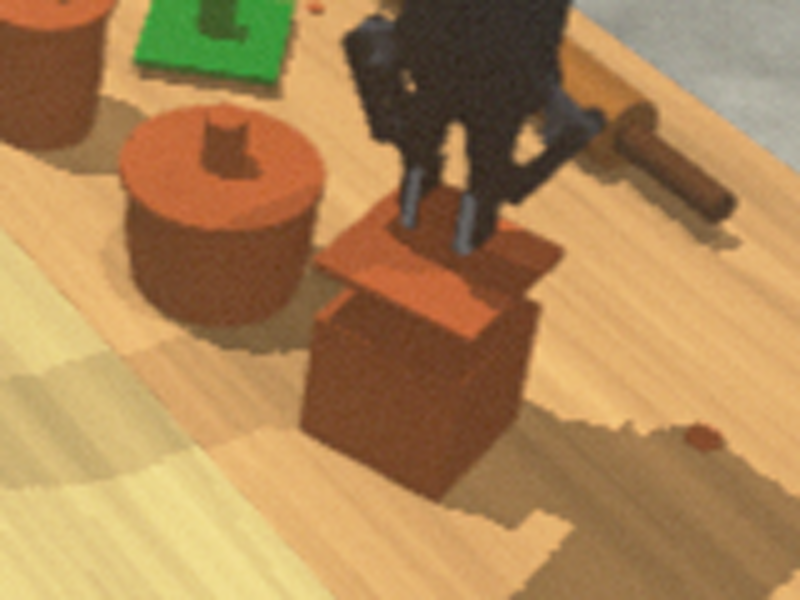

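The square lid (centre x≈440, predicted 438) is over its jar (≈428, predicted 425) with edges parallel. I'll lower, release and retreat.

Request:
servo_tool:
  targets:
    - {"tx":0.8,"ty":0.4,"tz":6,"turn":0}
    - {"tx":0,"ty":0,"tz":6,"turn":0}
    - {"tx":0,"ty":0,"tz":6,"turn":0}
    - {"tx":0,"ty":0,"tz":5,"turn":0}
    - {"tx":0,"ty":0,"tz":5,"turn":0}
    - {"tx":0,"ty":0,"tz":3,"turn":0}
    - {"tx":0,"ty":0,"tz":0,"turn":0}
    - {"tx":0,"ty":0,"tz":0,"turn":0}
    - {"tx":0,"ty":0,"tz":0,"turn":0}

```text
clock: 30.08
eef_pos: [0.6471, -0.2472, 0.0997]
eef_rot: [[-0.937, -0.35, -0.001], [-0.35, 0.937, -0.0], [0.001, 0.0, -1.0]]
contact_force: [-4.7, 0.3, 9.6]
gripper_width: 0.0212
grip_force: 41.2
```

Request:
servo_tool:
  targets:
    - {"tx":0,"ty":0,"tz":0,"turn":0}
    - {"tx":0,"ty":0,"tz":0,"turn":0}
    - {"tx":0,"ty":0,"tz":0,"turn":0}
    - {"tx":0,"ty":0,"tz":0,"turn":0}
    - {"tx":0,"ty":0,"tz":0,"turn":0}
    - {"tx":0,"ty":0,"tz":-15,"turn":0}
    - {"tx":0,"ty":0,"tz":-20,"turn":0}
    - {"tx":0,"ty":0,"tz":-20,"turn":0}
    - {"tx":0,"ty":0,"tz":-20,"turn":0}
    - {"tx":0,"ty":0,"tz":-20,"turn":0}
    - {"tx":20,"ty":-20,"tz":0,"turn":0}
    - {"tx":20,"ty":-20,"tz":0,"turn":0}
    - {"tx":20,"ty":-20,"tz":0,"turn":0}
    - {"tx":20,"ty":-20,"tz":0,"turn":0}
    - {"tx":20,"ty":-20,"tz":0,"turn":0}
    - {"tx":20,"ty":-20,"tz":0,"turn":0}
    - {"tx":20,"ty":-20,"tz":0,"turn":0}
    - {"tx":0,"ty":0,"tz":0,"turn":0}
    - {"tx":0,"ty":0,"tz":0,"turn":0}
    - {"tx":0,"ty":0,"tz":0,"turn":0}
  grip: 60

```text
clock: 31.75
eef_pos: [0.566, -0.4267, 0.1941]
eef_rot: [[-0.937, -0.351, 0.001], [-0.351, 0.937, 0.001], [-0.002, 0.0, -1.0]]
contact_force: [0.8, 0.5, 0.1]
gripper_width: 0.0595
grip_force: 0.0
```

```bash
python3 -c "
from h import *
go(.6478,-.2473,.0997,200.5)
f=snap('side'); g=snap('top'); save(g,'t9.png',k=1.4)
import numpy as np
a=f['image'][85:285,195:425]; b=g['image'][115:200,160:425]
save(f,'s9.png',(195,95,445,285),3)"
```

```text
t 31.75 p [ 0.566  -0.4267  0.1941] yaw -159.5 turn 0.0 then d [-139.3  139.3   94.7] q [ 0.86  0.9  -0.6   1.3   0.52  1.1   2.12] w 0.05950416410270467
```

View pics/s9.png

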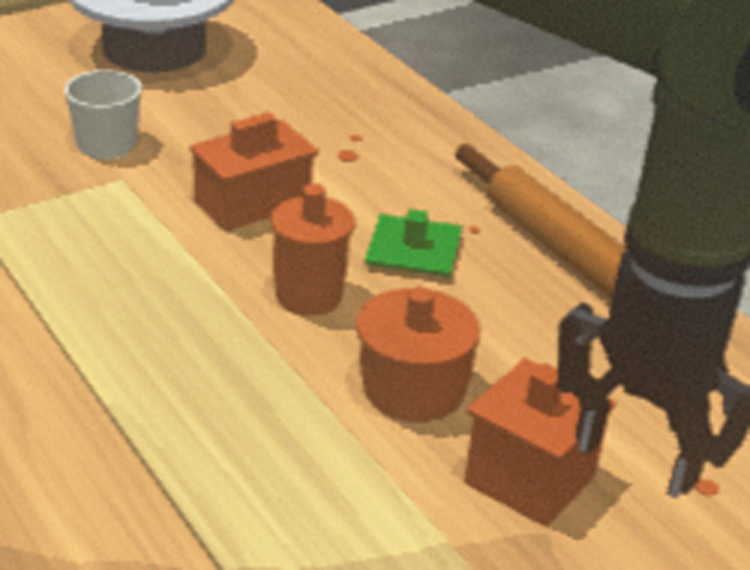

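All four lids lie flat and centred on their jars: oblong (255,150), small round (313,220), large round (418,325), square (540,405). The tub is undisturbed and the gripper is clear, so I'll hand in.

```bash
python3 -c "
from h import *
print(job.hand_in())"
```

```text
the job is handed in; nothing more can be done
None
```

I placed all four terracotta lids on their matching jars and handed the job in at about 32 s on the robot's clock; the final side view showed every lid lying flat and centred, but the hand-in gave back no verdict.

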